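Line up four vessels by height for a timed series

ROBOT

A 6-joint arm with a two-finger parallel gripper is mounted at the origin on a cart in front of the work surface, level with it; the furniture and walls round the work are solid. World frame = base frame: x ahead of the robot, y to its left, z up, the work surface at z = 0. Lengths are in mm, angles in rad, forces in N, time in s.
With the tool pointing down it reaches from about 350 to 775 mm from the base axis. Payload 7.3 kg.
Tool frame: the origin (TCP) lies at the very end of the fingers, on their centre line; the grasp point (between the pads) lies behind it (bot.grip_point_offset is the z of the grasp point in the tool frame, in mm); z points along the fingers, y is the line along which they close (so a half turn about z gives the same grasp; the last joint's range is limited). The gripper opens to 92 mm and grips with 3 to 60 N. Pads are 19 mm wide; open, the fingers measure 130 mm over their backs; the gripper's body (75 mm by 190 mm) begins 47 mm behind the grasp point.
Start: joints at [0.956, 0.342, 1.524, -0, 1.275, -0.146], TCP at [237.193, 468.385, 226.741] pointing down, gripper open.
Joint ranges: [-2.53, 2.53], [-0.77, 2.02], [0.04, 2.7], [-1, 4.14], [0.28, 2.66], [-3.11, 3.11]. Speed limits (rad/s): [2.57, 2.57, 3.14, 3.14, 3.14, 3.14].

INTERFACE

Orientations are given as [roll, pitch, yaw] about the fixed x, y, z axes, in that order (R = Rz(yaw) Ry(pitch) Rx(roll)).
In Python, from plant import bot gives the robot as it stands. The module is installed in compiled form; this text tells all that it offers.
- The arm moves only by the shell command python3 -m crank 'ROWS'. ROWS is JSON, a list that holds one entry, the list of rows, each a list of 5 numbers: the opening, from 0 (shut) to 1 (fully open), then the shift along the tool's x, y, z in cm, then the turn about the tool's z in degrees. In form: [[[claw, x, y, z, turn], ...]]. A call has exactly 10 rows; each row is the pose to reach, as a shift and turn from the pose commanded when the call began, along the tool's axes at that moment; what a row does not reach only later rows make up. A row lasts 1/10 s, in which the tool goes at most 50 mm and 8.59 degrees, less where a joint would pass 70% of its speed; a pose out of reach is approached as far as the arm can. A call with a gripper value outside its range is refused whole. The fingers move at their own pace and stop on an object; the grip force is fixed at half the most. Time passes only in rows, so rows that repeat a pose let the fingers close, or fill a call up. It gives the time, the measured TCP pose, the force, the opening and the grip force at its end, in the units of the state.
- bot.get_obs(): the state, without advancing time (a new reading comes with each control period).
- bot.capture(name): name is "scene" or "top" or "wrist"; returns (picture, depth): 400x640x3 uint8, red, green, blue; 400x640 float32, mm along the optical axis (not along the pixel's ray), 0 where there is no reading.
- bot.calibration(name): a dict with "vertical_fov" (degrees; the focal length in pixels is half the picture's height over the tangent of half this angle, whatever the lens; pixels are square), "cx", "cy" (the principal point, pixels), "rvec" (rotation vector, rad) and "tvec" (3), from world to camera coordinates, as OpenCV has them; the wrist camera has in their place "tool_from_camera" (4x4, takes a point from camera to tool coordinates, whose origin is the TCP and whose axes are the flange's). Camera axes: x right, y down, z forward; pixel columns grow to the right and rows downward; lengths in mm; the calibration is good to about 2 mm. A picture is of the moment at which its call begins: read the wrist's pose just before it. calibration takes no time and is no camera call.
- bot.close_job(): hands the job in; it is judged then, once.
The state is a dict: "time": time; "joint_positions": joint angles; "dq": joint speeds; "tau": joint torques, N m; "tool_pos": TCP position; "tcp_rot": TCP orientation; "contact_force": force on the tool from outside, world axes, zero at the start; "moment": the same for the moment, N m; "grip_width": finger opening in mm; "finger_force": force on a finger pad.
Only numpy, scipy, OpenCV 4.12 (cv2) and the standard library are available. Lean on these libraries where they do the work, as an engineer would, in place of code of your own. Each camera call takes 0.05 s, during which the arm holds its last target. There are 200 camera calls.

TASK

Stand the black-capped amber bottle, the vial, the glass weighing bottle and the porcelain crucible upright in the row of four black coasters, one to a coaster and well centred on it, in order of height with the tallest next to the timer and the lowest at the other end. Do not tip any of them over on the way, and let go of everything at the end.

Things in the scene. Friction and masses are not known exactly. Their poses are not given: they have to be found in the camera images.
- bottle: Amber screw-cap bottle with black cap, 56 mm diameter, 111 mm tall, the tallest of the four vessels. Stands upright, z axis up, round about z. Origin: centre of its underside, at height 0 at the start. Straight-sided from 5 to 65 mm height, narrowing above: grip the straight side high, so that the cap stays clear of the gripper. About 0.32 kg.
- vial: Small glass vial with white screw cap and a pale pink content, 25 mm diameter, 59 mm tall, second tallest. Stands upright, z axis up, round about z. Origin: centre of its underside, at height 0 at the start. Grip across its side. About 0.06 kg.
- weighing_bottle: Squat clear glass weighing bottle with a knobbed glass lid fixed on it, 50 mm diameter, 51 mm tall over the lid's knob, third tallest. Stands upright, z axis up, round about z. Origin: centre of its underside, at height 0 at the start. Its straight side is 31 mm tall; the lid above cannot be gripped, so grip across the straight side. About 0.05 kg.
- crucible: White porcelain crucible, an open cup 34 mm tall, the lowest: 42 mm across at the rim, tapering to 28 mm at the foot. Stands upright, z axis up, round about z. Origin: centre of its underside, at height 0 at the start. Grip across the outside just below the rim. About 0.03 kg.
- coaster_a: Flat black rubber coaster, 84 mm across, 3 mm thick, thin grey ring near its rim, fixed on an aluminium strip (494x100x4 mm). Origin: centre of its underside, 4 mm above the worktop; a vessel on it stands 7 mm above the worktop. Four in a straight row, 95 mm apart; y axis along the row from coaster_d to coaster_a. coaster_a is the leftmost seen from the robot.
- coaster_b: Flat black rubber coaster, 84 mm across, 3 mm thick, thin grey ring near its rim, fixed on an aluminium strip (494x100x4 mm). Origin: centre of its underside, 4 mm above the worktop; a vessel on it stands 7 mm above the worktop. Four in a straight row, 95 mm apart; y axis along the row from coaster_d to coaster_a. coaster_b is the second from the left.
- coaster_c: Flat black rubber coaster, 84 mm across, 3 mm thick, thin grey ring near its rim, fixed on an aluminium strip (494x100x4 mm). Origin: centre of its underside, 4 mm above the worktop; a vessel on it stands 7 mm above the worktop. Four in a straight row, 95 mm apart; y axis along the row from coaster_d to coaster_a. coaster_c is the third from the left.
- coaster_d: Flat black rubber coaster, 84 mm across, 3 mm thick, thin grey ring near its rim, fixed on an aluminium strip (494x100x4 mm). Origin: centre of its underside, 4 mm above the worktop; a vessel on it stands 7 mm above the worktop. Four in a straight row, 95 mm apart; y axis along the row from coaster_d to coaster_a. coaster_d is the rightmost.
- timer: White square bench timer with display and round buttons, 62x62x18 mm, fixed at one end of the row's strip, 70 mm beyond the outermost coaster's centre: at the left (next to coaster_a) or the right (next to coaster_d); a tan roll of tape (64 mm across, 19 mm high) lies at the other end. Origin: centre of its underside.

How it is judged:
By the outcome, as a careful person would: the job done as asked, in the order asked, and still so for the second after the job is handed in, with the robot touching nothing.
It also fails if it takes over 112 s, if anything falls off the work surface, if the arm or the gripper's body presses on something with over 40 N, if the wrist force passes 120 N, or if a joint passes its speed limit or range.

## Working session

There is one attempt and no reset: what is moved stays moved. The work goes in short steps, Python scripts to look and compute and a shell command to move; the robot and the scene stay as the last step left them, time stands still between calls to the robot, and variables do not carry over. Pictures are saved under pics/ and viewed, at most 14 in all, crops included, and the job is handed in when it is done.

```bash
mkdir -p pics; cat > h.py <<'E'
import numpy as np, cv2
from plant import bot
from scipy.spatial.transform import Rotation as R
def cam(n):
    c=bot.calibration(n); f=200/np.tan(np.radians(c['vertical_fov'])/2)
    K=np.array([[f,0,c['cx']],[0,f,c['cy']],[0,0,1.]])
    if n=='wrist':
        o=bot.get_obs(); T=np.eye(4); T[:3,:3]=R.from_euler('xyz',o['tcp_rot']).as_matrix(); T[:3,3]=o['tool_pos']
        T=T@np.array(c['tool_from_camera'])
    else:
        M=np.eye(4); M[:3,:3]=cv2.Rodrigues(np.array(c['rvec'],float))[0]; M[:3,3]=np.ravel(c['tvec']); T=np.linalg.inv(M)
    return K,T
def ray(K,T,u,v):
    d=T[:3,:3]@np.linalg.solve(K,[u,v,1.]); return T[:3,3],d
def onplane(K,T,u,v,z):
    o,d=ray(K,T,u,v); return o+d*(z-o[2])/d[2]
def cloud(K,T,D):
    v,u=np.mgrid[:400,:640]; P=np.stack([u,v,np.ones_like(u)],-1)@np.linalg.inv(K).T*D[...,None]
    return P@T[:3,:3].T+T[:3,3]
def snap(n,tag):
    K,T=cam(n); I,D=bot.capture(n); cv2.imwrite(f'pics/{tag}.png',I[...,::-1]); np.savez(f'/tmp/{tag}.npz',K=K,T=T,I=I,D=D); return K,T,I,D
E
python3 - <<'E'
from h import *
for n in('scene','top','wrist'):
    K,T,I,D=snap(n,n+'0'); print(n,K[0,0],T.round(3).tolist())
o=bot.get_obs(); print(o, bot.grip_point_offset)
E
```

```text
scene 369.3389906724638 [[-0.591, -0.43, 0.682, -19.608], [-0.806, 0.306, -0.506, 321.567], [0.008, -0.849, -0.528, 489.005], [0.0, 0.0, 0.0, 1.0]]
top 367.2006400608402 [[0.026, -0.991, 0.133, 443.153], [-0.999, -0.029, -0.016, -132.455], [0.02, -0.133, -0.991, 914.858], [0.0, 0.0, 0.0, 1.0]]
wrist 337.86055160842307 [[0.452, 0.864, 0.222, 177.396], [0.892, -0.437, -0.115, 497.671], [-0.002, 0.249, -0.968, 385.298], [0.0, 0.0, 0.0, 1.0]]
{'time': 0.15, 'joint_positions': array([ 9.56020956e-01,  3.42547724e-01,  1.52480921e+00, -2.43148822e-05,
        1.27536878e+00, -1.46018361e-01]), 'dq': array([-0.00046715, -0.00200644, -0.00202719, -0.00147987, -0.00044283,
       -0.0005188 ]), 'tau': array([ 1.51738608e-03, -4.31469190e+01, -2.44353300e+01,  7.18968990e-02,
        5.37407468e-02, -5.65096821e-05]), 'tool_pos': array([237.00240304, 468.12112937, 226.20830787]), 'tcp_rot': array([-3.14046827e+00, -1.41854377e-04,  2.67284266e+00]), 'contact_force': array([-0.50803121, -0.07057725,  0.41359444]), 'moment': array([ 0.03038057,  0.0471093 , -0.01201318]), 'finger_force': 0.0, 'grip_width': 92.17141613876959} -18.8
```

View pics/top0.png

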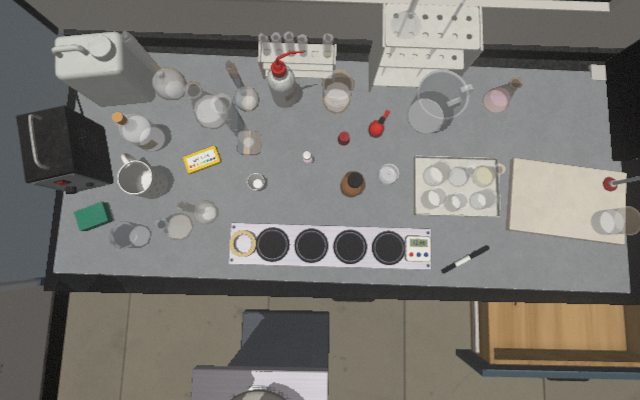

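View pics/scene0.png

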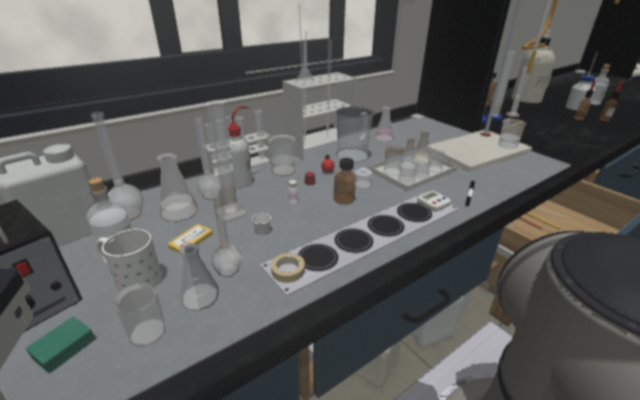

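The timer is at the right (418,248 in top) and the tape at the left (243,243), with coasters at u≈273, 311, 350 and 388. The vessels in top are the crucible (257,182), vial (307,157), bottle (352,183) and weighing bottle (388,174). In scene they appear at (262,222), (293,190), (345,182) and (363,178). So the bottle goes to d, the vial to c, the weighing bottle to b and the crucible to a.

```bash
python3 - <<'E'
import cv2
t=cv2.imread('pics/top0.png')[130:280,220:440]; s=cv2.imread('pics/scene0.png')[140:300,240:460]
t=cv2.resize(t,None,fx=3.6,fy=3.6,interpolation=2); s=cv2.resize(s,None,fx=3.6,fy=3.6,interpolation=2)
cv2.imwrite('pics/tz.png',t); cv2.imwrite('pics/sz.png',s)
import sys; sys.path.insert(0,'.')
from h import *
for n in('top','scene'):
    d=np.load(f'/tmp/{n}0.npz'); P=cloud(d['K'],d['T'],d['D'])
    for u,v in ([(257,182),(307,157),(352,183),(388,174),(273,244),(311,245),(350,246),(388,247),(330,200)] if n=='top' else [(262,222),(293,190),(345,182),(363,178),(318,257),(354,240),(385,225),(415,212)]): print(n,u,v,P[v,u].round(1), onplane(d['K'],d['T'],u,v,7).round(1))
E
```

```text
top 257 182 [595.1  29.2   3.9] [594.6  28.6   7. ]
top 307 157 [649.6 -96.2  59.9] [662.3 -93.9   7. ]
top 352 183 [ 580.8 -200.   113.3] [ 599.1 -209.     7. ]
top 388 174 [ 618.3 -293.6   39.4] [ 624.8 -299.5    7. ]
top 273 244 [442.2 -18.4   8.3] [442.2 -18.2   7. ]
top 311 245 [ 442.2 -111.1    7.4] [ 442.2 -111.1    7. ]
top 350 246 [ 442.3 -206.8    7. ] [ 442.3 -206.8    7. ]
top 388 247 [ 442.4 -299.9    9.2] [ 442.4 -300.3    7. ]
top 330 200 [ 5.554e+02 -1.550e+02  4.000e-01] [ 554.5 -154.8    7. ]
scene 262 222 [607.1  20.2  13.2] [615.3  16.3   7. ]
scene 293 190 [647.7 -89.5  40.8] [ 698.  -120.5    7. ]
scene 345 182 [ 570.2 -188.2   66.2] [ 652.9 -259.6    7. ]
scene 363 178 [ 607.6 -282.4   31.9] [ 641.8 -315.3    7. ]
scene 318 257 [442.1 -15.9   6.6] [441.7 -15.6   7. ]
scene 354 240 [ 441.8 -110.5    7.2] [ 441.9 -110.6    7. ]
scene 385 225 [ 440.8 -201.3    9.5] [ 443.2 -204.     7. ]
scene 415 212 [ 439.1 -299.5    8. ] [ 440.1 -300.8    7. ]
```

View pics/tz.png

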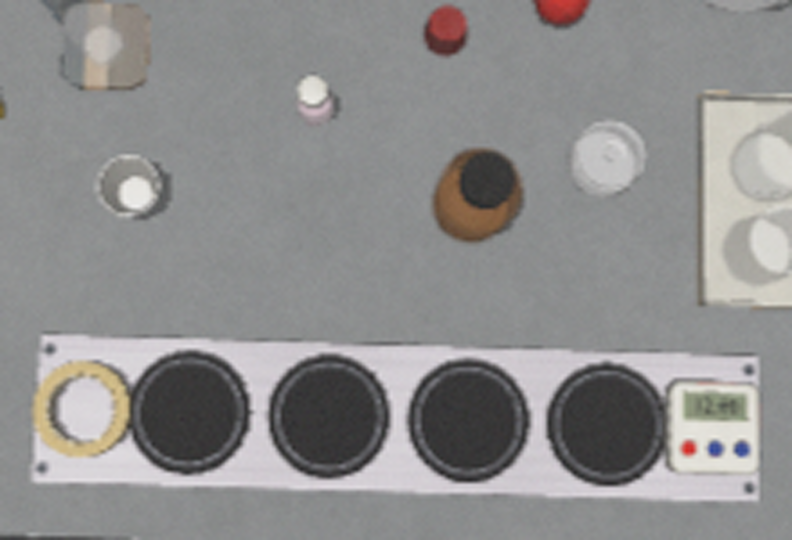

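View pics/sz.png

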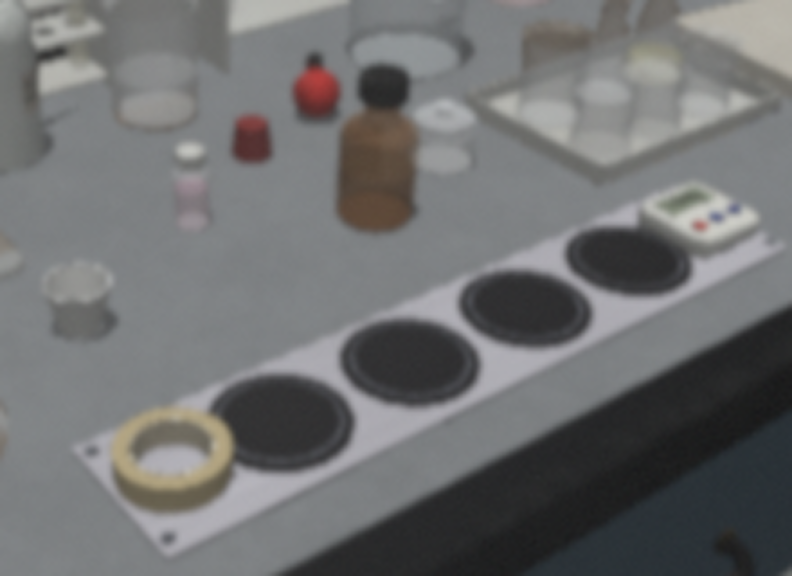

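The crops confirm the layout. In the top crop the timer sits beside coaster_d, and the rim of the crucible, vial cap, bottle cap and knob are at crop (130,186), (313,90), (487,178) and (610,153). Next I triangulate.

```bash
cat > tri.py <<'E'
from h import *
def tri(rs):
    A=0;b=0
    for o,d in rs:
        d=d/np.linalg.norm(d); M=np.eye(3)-np.outer(d,d); A=A+M; b=b+M@o
    p=np.linalg.solve(A,b); return p, max(np.linalg.norm(np.cross(p-o,d/np.linalg.norm(d))) for o,d in rs)
E
python3 - <<'E'
from tri import *
t=np.load('/tmp/top0.npz');s=np.load('/tmp/scene0.npz')
cs={}
for n,d,(x0,y0,x1,y1) in(('top',t,(232,215,420,272)),('scene',s,(290,190,440,280))):
    I=d['I'].max(-1); m=np.zeros_like(I); m[y0:y1,x0:x1]=(I[y0:y1,x0:x1]<85)*255
    m=cv2.morphologyEx(m,cv2.MORPH_CLOSE,np.ones((3,3)))
    C=[c for c in cv2.findContours(m,0,2)[0] if cv2.contourArea(c)>150]
    E=sorted([cv2.fitEllipse(cv2.convexHull(c)) for c in C],key=lambda e:e[0][0])
    cs[n]=[e[0] for e in E]
    for e in E: print(n,np.round(e[0],1),np.round(e[1],1),onplane(d['K'],d['T'],*e[0],7).round(1))
f=lambda x,y:(220+(x+.5)/3.6-.5,130+(y+.5)/3.6-.5); g=lambda x,y:(240+(x+.5)/3.6-.5,140+(y+.5)/3.6-.5)
L=[(n,f(*a),g(*b)) for n,a,b in(('cruc',(130,186),(78,283)),('vial',(313,90),(190,152)),('bot',(487,178),(384,75)),('wb',(610,153),(445,112)))]
if len(cs['top'])==len(cs['scene'])==4: L+=[('abcd'[i],cs['top'][i],cs['scene'][i]) for i in range(4)]
for n,a,b in L:
    p,e=tri([ray(t['K'],t['T'],*a),ray(s['K'],s['T'],*b)]); print(n,p.round(1),round(e,1))
for n,a,z in zip('cvbw',[l[1] for l in L],(34,59,111,51)): print(n,onplane(t['K'],t['T'],*a,z).round(1))
E
```

```text
top [271.9 244.3] [32.8 33.8] [441.4 -15.6   7. ]
top [310.9 245.4] [32.5 33.3] [ 441.3 -110.9    7. ]
top [349.6 246.5] [32.6 33. ] [ 441.2 -205.8    7. ]
top [388.3 247.6] [32.6 33.3] [ 440.8 -300.9    7. ]Traceback (most recent call last):
  File "<stdin>", line 8, in <module>
cv2.error: OpenCV(4.12.0) /io/opencv/modules/imgproc/src/shapedescr.cpp:361: error: (-201:Incorrect size of input array) There should be at least 5 points to fit the ellipse in function 'fitEllipseNoDirect'
```

```bash
python3 - <<'E'
from tri import *
t=np.load('/tmp/top0.npz');s=np.load('/tmp/scene0.npz')
f=lambda x,y:(220+(x+.5)/3.6-.5,130+(y+.5)/3.6-.5); g=lambda x,y:(240+(x+.5)/3.6-.5,140+(y+.5)/3.6-.5)
L=[(n,f(*a),g(*b)) for n,a,b in(('cruc',(130,186),(78,283)),('vial',(313,90),(190,152)),('bot',(487,178),(384,75)),('wb',(610,153),(445,112)),('a',(189,412),(282,422)),('d',(607,424),(628,260)))]
for n,a,b in L:
    p,e=tri([ray(t['K'],t['T'],*a),ray(s['K'],s['T'],*b)]); print(n,p.round(1),round(e,1))
for n,a,z in zip('cvbw',[l[1] for l in L],(34,59,111,51)): print(n,onplane(t['K'],t['T'],*a,z).round(1))
E
```

```text
cruc [592.1  27.5  34.4] 0.7
vial [656.1 -94.5  57.9] 0.6
bot [ 590.5 -206.6  109.9] 0.1
wb [ 622.3 -295.4   43.4] 0.1
a [442.1 -16.    6.8] 0.2
d [ 441.8 -300.6    6.5] 0.6
c [591.7  26.9  34. ]
v [655.5 -95.   59. ]
b [ 590.3 -206.6  111. ]
w [ 620.6 -294.    51. ]
```

```bash
python3 -m crank '[[[1,-6,-4,0,6],[1,-10,-7,0,13],[1,-14,-10,0,19],[1,-18,-13,0,26],[1,-22,-16,0,32],[1,-26,-19,0,38],[1,-30,-22,0,45],[1,-34,-24.5,0,54],[1,-38,-27.5,0,63.1],[1,-40,-28.6,0,63.1]]]'; python3 - <<'E'
from h import *
o=bot.get_obs();print(o['tool_pos'].round(1),o['tcp_rot'].round(4),o['joint_positions'].round(2))
E
```

```text
time: 1.15
tool_pos: [465.4, 30.0, 226.7]
tcp_rot: [3.142, 0.0, 1.566]
contact_force: [1.4, -0.2, 0.1]
grip_width: 91.9
finger_force: 0.0
[465.4  30.  226.7] [3.1415e+00 1.0000e-04 1.5658e+00] [-0.1   0.23  1.68 -0.    1.23 -0.1 ]
```

```bash
python3 -m crank '[[[1,-4,2.1,0,0],[1,-8,4.2,0,0],[1,-12,6.3,0,0],[1,-16,8.4,0,0],[1,-20,10.5,0,0],[1,-23,12,0,0],[1,-23.9,12.5,0,0],[1,-23.9,12.5,0,0],[1,-23.9,12.5,0,0],[1,-23.9,12.5,0,0]]]'; python3 - <<'E'
from h import *
snap('wrist','w1')
E
```

```text
time: 2.15
tool_pos: [589.6, -204.8, 227.0]
tcp_rot: [-3.141, -0.0, 1.573]
contact_force: [-0.1, -0.0, 0.3]
grip_width: 91.5
finger_force: 0.0
```

View pics/w1.png

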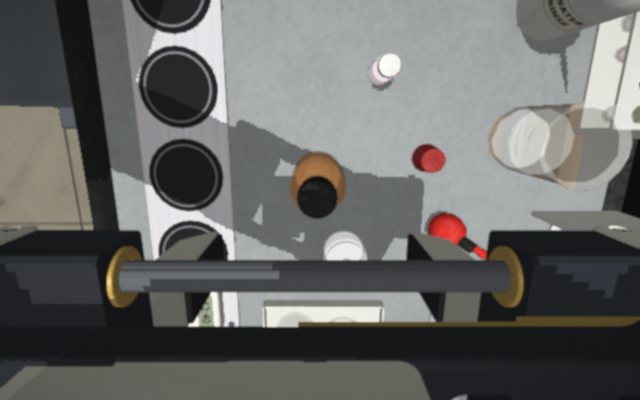

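The wrist view shows the bottle cap at (317,197), vial cap at (389,65), coasters at (178,86) and (186,175), and the weighing bottle at (345,247).

```bash
python3 - <<'E'
from h import *
d=np.load('/tmp/w1.npz');K,T,I=d['K'],d['T'],d['I'];m=(I.max(-1)<75).astype(np.uint8)*255
for (u,v),z,n in(((178,86),7,'b'),((186,175),7,'c'),((317,197),111,'bottle'),((389,65),59,'vial')):
    w=cv2.morphologyEx(m,cv2.MORPH_OPEN,np.ones((3,3)));c=[c for c in cv2.findContours(w,0,2)[0] if cv2.pointPolygonTest(c,(u,v),False)>0]
    if c and n!='vial':
        e=cv2.fitEllipse(cv2.convexHull(max(c,key=cv2.contourArea)));print(n,np.round(e[0],1),np.round(e[1],1),onplane(K,T,*e[0],z).round(1))
    print(n,(u,v),onplane(K,T,u,v,z).round(1))
o=bot.get_obs();print(o['tool_pos'])
E
```

```text
b [177.6  86.7] [74.3 83.2] [ 443.1 -110.8    7. ]
b (178, 86) [ 443.7 -110.     7. ]
c [186.  173.9] [66.6 75.8] [ 443.4 -204.7    7. ]
c (186, 175) [ 443.3 -206.     7. ]
bottle [316.8 197.4] [40.  41.9] [ 591.3 -206.4  111. ]
bottle (317, 197) [ 591.4 -206.1  111. ]
vial (389, 65) [656.6 -95.6  59. ]
[ 589.72326932 -204.93244685  227.14328217]
```

```bash
python3 -m crank '[[[1,-0.15,0.1,3,0],[1,-0.15,0.1,6,0],[1,-0.15,0.1,9,0],[1,-0.15,0.1,12,0],[1,-0.15,0.1,14.5,0],[1,-0.15,0.1,16.5,0],[1,-0.15,0.1,17.8,0],[1,-0.15,0.1,17.8,0],[1,-0.15,0.1,17.8,0],[1,-0.15,0.1,17.8,0]]]'
```

```text
time: 3.2
tool_pos: [591.8, -208.1, 50.2]
tcp_rot: [3.139, 0.001, 1.572]
contact_force: [0.9, 0.1, -0.2]
grip_width: 92.1
finger_force: 0.0
```

```bash
python3 -m crank '[[[0.5,0,0,0,0],[0.4,0,0,0,0],[0.3,0,0,0,0],[0.3,0,0,0,0],[0.3,0,0,0,0],[0.3,0,0,0,0],[0.3,0,0,0,0],[0.3,0,0,0,0],[0.3,0,0,0,0],[0.3,0,0,0,0]]]'
```

```text
time: 4.2
tool_pos: [591.4, -207.9, 48.9]
tcp_rot: [3.141, 0.0, 1.571]
contact_force: [2.8, -0.1, 0.9]
grip_width: 54.2
finger_force: 30.0
```

```bash
python3 -m crank '[[[0.3,0,0,-1.5,0],[0.3,0,0,-3.5,0],[0.3,0,0,-6,0],[0.3,-1.3,-2.1,-6,0],[0.3,-2.9,-4.7,-6,0],[0.3,-4.8,-7.7,-6,0],[0.3,-6.7,-10.7,-6,0],[0.3,-8.2,-13.1,-6,0],[0.3,-9.2,-14.7,-6,0],[0.3,-9.3,-14.9,-6,0]]]'; python3 -m crank '[[[0.3,0,0,0,0],[0.3,0,0,1,0],[0.3,0,0,2.5,0],[0.3,0,0,3.5,0],[0.3,0,0,4,0],[0.3,0,0,4,0],[0.3,0,0,4,0],[0.3,0,0,4,0],[0.3,0,0,4,0],[0.3,0,0,4,0]]]'; python3 - <<'E'
from h import *
K,T,I,D=snap('wrist','w2'); snap('top','t2');a=cv2.imread('pics/w2.png'); b=cv2.imread('pics/t2.png')[130:280,220:440]
cv2.imwrite('pics/c2.png',np.vstack([cv2.resize(a,(480,300)),cv2.resize(b,(440,300)).copy() if 0 else cv2.resize(b,(480,300))]))
o=bot.get_obs();print(o['tool_pos'],o['grip_width'])
E
```

```text
time: 5.2
tool_pos: [439.3, -301.4, 107.8]
tcp_rot: [-3.138, -0.002, 1.569]
contact_force: [0.6, -0.3, -4.5]
grip_width: 54.3
finger_force: 29.9
time: 6.2
tool_pos: [442.2, -301.2, 69.1]
tcp_rot: [3.141, 0.0, 1.571]
contact_force: [-0.5, -0.1, -3.9]
grip_width: 54.5
finger_force: 29.9
[ 442.11135897 -301.10051033   68.92468385] 54.2526178637626
```

View pics/c2.png

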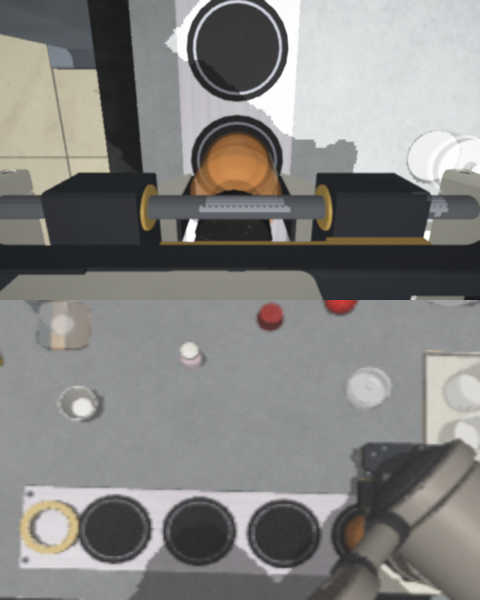

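The bottle hangs over coaster_d (wrist part (235,165)). Next I lower and release it.

```bash
python3 -m crank '[[[0.3,-0.1,0,0.5,0],[0.3,-0.1,0,0.9,0],[0.3,-0.1,0,1.1,0],[0.3,-0.1,0,1.2,0],[0.3,-0.1,0,1.25,0],[0.3,-0.1,0,1.25,0],[0.3,-0.1,0,1.25,0],[0.3,-0.1,0,1.25,0],[0.3,-0.1,0,1.25,0],[0.3,-0.1,0,1.25,0]]]'
```

```text
time: 7.3
tool_pos: [442.1, -302.0, 56.3]
tcp_rot: [3.141, 0.0, 1.571]
contact_force: [-0.6, -0.0, -3.7]
grip_width: 54.7
finger_force: 29.9
```

```bash
python3 -m crank '[[[0.65,0,0,0,0],[0.75,0,0,0,0],[0.9,0,0,0,0],[0.95,0,0,0,0],[0.95,0,0,-1,0],[0.95,0,0,-4,0],[0.95,0,0,-8,0],[0.95,0,0,-12,0],[0.95,0,0,-14,0],[0.95,0,0,-14,0]]]'
```

```text
time: 8.3
tool_pos: [443.4, -303.1, 200.4]
tcp_rot: [3.136, 0.005, 1.572]
contact_force: [0.0, 0.3, -0.4]
grip_width: 86.9
finger_force: 0.0
```

```bash
python3 -m crank '[[[1,0,3,-1,0],[1,-1,7,-2,0],[1,-1.8,11,-3,0],[1,-2,15,-3,0],[1,-2,17,-3,0],[1,-2,17.9,-3,0],[1,-2,17.9,-3,0],[1,-2,17.9,-3,0],[1,-2,17.9,-3,0],[1,-2,17.9,-3,0]]]'; python3 - <<'E'
from h import *
K,T,I,D=snap('wrist','w3'); snap('top','t3');a=cv2.imread('pics/w3.png'); b=cv2.imread('pics/t3.png')[130:280,220:440]
cv2.imwrite('pics/c3.png',np.vstack([a[140:,140:500],cv2.resize(b,(360,245))]))
o=bot.get_obs();print(o['tool_pos'],o['grip_width'])
E
```

```text
time: 9.3
tool_pos: [620.4, -322.1, 226.5]
tcp_rot: [3.142, 0.0, 1.571]
contact_force: [-0.4, 0.1, -0.0]
grip_width: 92.0
finger_force: 0.0
[ 620.64081054 -322.06925185  226.64758347] 91.48490453365133
```

View pics/c3.png

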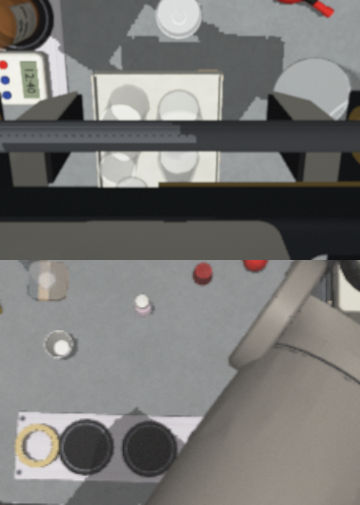

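The weighing bottle's knob is at wrist (318,155). The large beaker's near edge is at about (415,225), and the bottle stands on coaster_d at (165,160).

```bash
python3 - <<'E'
from h import *
d=np.load('/tmp/w3.npz');K,T,D=d['K'],d['T'],d['D'];P=cloud(K,T,D)
for u,v,z in((318,155,51),(319,157,40),(415,225,0),(415,225,150),(428,203,0),(428,203,150)): print(u,v,z,onplane(K,T,u,v,z).round(1),P[v,u].round(1))
E
```

```text
318 155 51 [ 623.6 -295.2   51. ] [ 623.6 -295.    52.5]
319 157 40 [ 624.7 -298.5   40. ] [ 624.6 -297.1   51.6]
415 225 0 [ 740.8 -385.     0. ] [ 737.7 -381.8    9.7]
415 225 150 [ 693.9 -334.9  150. ] [ 737.7 -381.8    9.7]
428 203 0 [ 754.1 -357.7    0. ] [ 753.5 -357.2    1.9]
428 203 150 [ 702.  -318.2  150. ] [ 753.5 -357.2    1.9]
```

```bash
python3 -m crank '[[[1,1.5,0.2,0,0],[1,2.7,0.2,2,0],[1,2.7,0.2,6,0],[1,2.7,0.2,10,0],[1,2.7,0.2,14,0],[1,2.7,0.2,17,0],[1,2.7,0.2,19,0],[1,2.7,0.2,20,0],[1,2.7,0.2,20,0],[1,2.7,0.2,20,0]]]'; python3 -m crank '[[[1,0,0,0.5,0],[1,0,0,1.2,0],[1,0,0,1.8,0],[1,0,0,2.2,0],[1,0,0,2.3,0],[1,0,0,2.3,0],[0.8,0,0,2.3,0],[0.7,0,0,2.3,0],[0.6,0,0,2.3,0],[0.55,0,0,2.3,0]]]'
```

```text
time: 10.4
tool_pos: [623.8, -294.8, 27.5]
tcp_rot: [3.14, 0.001, 1.572]
contact_force: [-1.0, -0.6, 1.0]
grip_width: 91.8
finger_force: 0.0
time: 11.4
tool_pos: [623.1, -294.9, 3.4]
tcp_rot: [3.141, 0.0, 1.572]
contact_force: [-0.4, -0.5, -0.2]
grip_width: 64.3
finger_force: 0.0
```

```bash
python3 -m crank '[[[0.5,0,0,0,0],[0.45,0,0,0,0],[0.4,0,0,0,0],[0.4,0,0,0,0],[0.4,0,0,0,0],[0.4,0,0,0,0],[0.4,0,0,0,0],[0.4,0,0,0,0],[0.4,0,0,0,0],[0.4,0,0,0,0]]]'
```

```text
time: 12.4
tool_pos: [623.1, -294.9, 3.3]
tcp_rot: [3.141, 0.0, 1.572]
contact_force: [-0.2, 1.0, 0.9]
grip_width: 48.5
finger_force: 30.0
```

```bash
python3 -m crank '[[[0.4,0,0,-2,0],[0.4,0,0,-5,0],[0.4,1.5,-1.5,-7,0],[0.4,4,-4,-8,0],[0.4,7,-7,-8,0],[0.4,10,-10,-8,0],[0.4,13,-13,-8,0],[0.4,15.5,-15.3,-8,0],[0.4,17.4,-17.2,-8,0],[0.4,18.4,-18.1,-8,0]]]'; python3 -m crank '[[[0.4,0,0,0,0],[0.4,0,0,2,0],[0.4,0,0,4,0],[0.4,0,0,5.5,0],[0.4,0,0,6,0],[0.4,0,0,6,0],[0.4,0,0,6,0],[0.4,0,0,6,0],[0.4,0,0,6,0],[0.4,0,0,6,0]]]'; python3 - <<'E'
from h import *
K,T,I,D=snap('wrist','w4');a=cv2.imread('pics/w4.png')[100:,100:540]
cv2.imwrite('pics/c4.png',a)
for u,v in ((318,220),): print(onplane(K,T,u,v,31))
o=bot.get_obs();print(o['tool_pos'],o['grip_width'])
E
```

```text
time: 13.4
tool_pos: [440.1, -109.4, 83.2]
tcp_rot: [-3.14, -0.001, 1.572]
contact_force: [-0.2, -0.1, -0.0]
grip_width: 48.3
finger_force: 30.0
time: 14.4
tool_pos: [442.2, -111.1, 23.7]
tcp_rot: [3.141, 0.0, 1.572]
contact_force: [-0.3, 0.3, 0.3]
grip_width: 48.1
finger_force: 30.0
[443.57965279 -93.39005792  31.        ]
[ 442.12121619 -111.04746343   23.5621718 ] 48.59090099271605
```

View pics/c4.png

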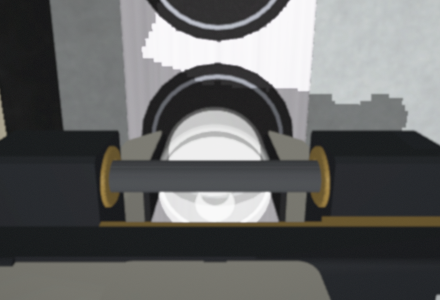

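The weighing bottle is held upright over coaster_b (knob at crop (213,207)). Next I lower and release it.

```bash
python3 -c "
from h import *
d=np.load('/tmp/w4.npz');print(onplane(d['K'],d['T'],313,307,71.5))"; python3 -m crank '[[[0.4,0,0,0.4,0],[0.4,0,0,0.8,0],[0.4,0,0,1.1,0],[0.4,0,0,1.2,0],[0.4,0,0,1.28,0],[0.4,0,0,1.28,0],[0.4,0,0,1.28,0],[0.4,0,0,1.28,0],[0.4,0,0,1.28,0],[0.4,0,0,1.28,0]]]'
```

```text
[ 441.35890377 -114.24680237   71.5       ]
time: 15.45
tool_pos: [442.0, -111.0, 10.5]
tcp_rot: [3.141, -0.0, 1.572]
contact_force: [-1.2, -0.1, -0.7]
grip_width: 48.5
finger_force: 30.0
```

```bash
python3 -m crank '[[[0.6,0,0,0,0],[0.7,0,0,0,0],[0.85,0,0,0,0],[0.85,0,0,0,0],[0.85,0,0,-1,0],[0.85,0,0,-4,0],[0.85,0,0,-8,0],[0.85,0,0,-12,0],[0.85,0,0,-14,0],[0.85,0,0,-14,0]]]'
```

```text
time: 16.45
tool_pos: [443.6, -111.7, 154.0]
tcp_rot: [3.135, 0.003, 1.572]
contact_force: [0.9, 0.2, 0.4]
grip_width: 77.9
finger_force: 0.0
```

```bash
python3 -m crank '[[[0.8,0,1,-3,0],[0.8,-0.4,4,-5,0],[0.8,-0.8,8,-6,0],[0.8,-1.4,12,-6,0],[0.8,-1.8,16,-6,0],[0.8,-2,19,-6,0],[0.8,-2,21,-6,0],[0.8,-2,21.4,-6,0],[0.8,-2,21.4,-6,0],[0.8,-2,21.4,-6,0]]]'; python3 - <<'E'
from h import *
K,T,I,D=snap('wrist','w5'); snap('scene','s5');a=cv2.imread('pics/w5.png')[:280,60:600]; b=cv2.imread('pics/s5.png')[140:300,240:510]
cv2.imwrite('pics/c5.png',np.vstack([a,cv2.resize(b,(540,320))]))
o=bot.get_obs();print(o['tool_pos'],o['grip_width'])
E
```

```text
time: 17.45
tool_pos: [654.9, -130.8, 210.1]
tcp_rot: [-3.14, -0.0, 1.571]
contact_force: [-0.4, 0.7, -0.1]
grip_width: 73.3
finger_force: 0.0
[ 655.0807109  -130.88545479  210.7450865 ] 73.42232850438202
```

View pics/c5.png

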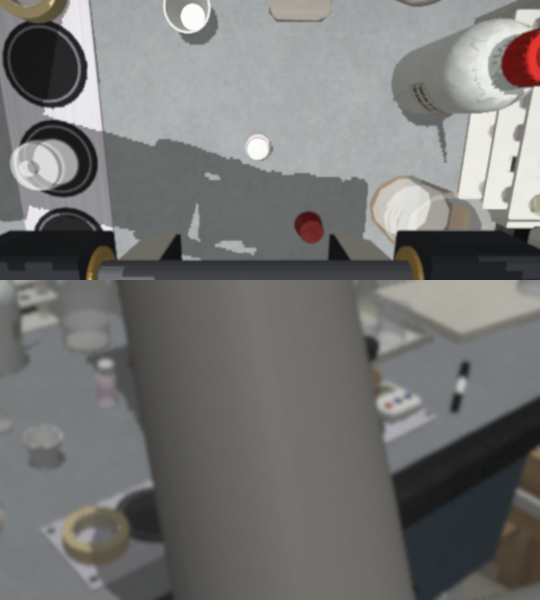

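The vial cap is at wrist (317,147). The weighing bottle stands on coaster_b with its knob at (92,168). The glass beaker's near edge is at about (430,205), and the wash bottle at (455,90).

```bash
python3 - <<'E'
from h import *
d=np.load('/tmp/w5.npz');K,T,D,I=d['K'],d['T'],d['D'],d['I'];P=cloud(K,T,D)
for u,v,z in((317,147,59),(92,168,58),(118,160,7),(430,205,0),(430,205,90),(432,190,80),(453,85,80)): print(u,v,z,onplane(K,T,u,v,z).round(1),P[v,u].round(1))
m=(I[:,:,:].min(-1)>200).astype(np.uint8);n,l,st,c=cv2.connectedComponentsWithStats(m);k=l[147,317];print(st[k],c[k],onplane(K,T,*c[k],59))
a=cv2.resize(cv2.imread('pics/w5.png')[10:290,40:240],None,fx=3.0 if 0 else 2.1,fy=2.1,interpolation=2);cv2.imwrite('pics/z5.png',a)
E
```

```text
317 147 59 [656.6 -93.7  59. ] [656.6 -93.5  60.9]
92 168 58 [ 447.8 -113.2   58. ] [ 447.8 -113.2   58. ]
118 160 7 [ 443.2 -112.5    7. ] [ 463.6 -107.9   41.8]
430 205 0 [ 785.  -164.2    0. ] [ 782.9 -162.6    5.9]
430 205 90 [ 753.3 -140.    90. ] [ 782.9 -162.6    5.9]
432 190 80 [ 757.4 -129.1   80. ] [ 785.1 -146.4    1.7]
453 85 80 [766.8 -41.8  80. ] [793.9 -36.2   9.9]
[306 135  23  25 457] [317.01750547 146.65207877] [656.66195224 -93.39161992  59.        ]
```

View pics/z5.png

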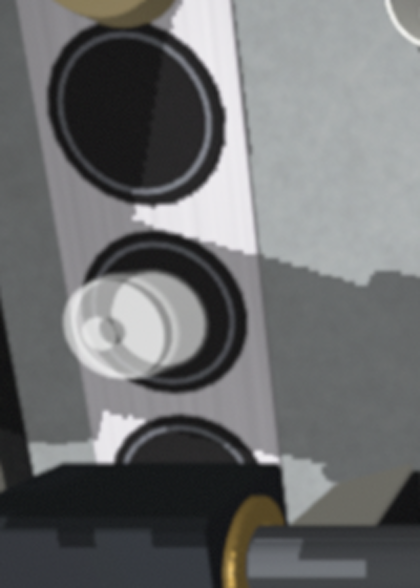

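The zoom shows the weighing bottle upright on coaster_b, roughly centred (ring centre (163,312), knob (102,332) leaning by perspective). Next is the vial.

```bash
python3 -m crank '[[[0.8,1.5,0.1,0,0],[0.8,3.7,0.1,2,0],[0.8,3.7,0.1,5,0],[0.8,3.7,0.1,9,0],[0.8,3.7,0.1,13,0],[0.8,3.7,0.1,16,0],[0.8,3.7,0.1,18,0],[0.8,3.7,0.1,19.5,0],[0.8,3.7,0.1,20,0],[0.8,3.7,0.1,20,0]]]'; python3 -m crank '[[[0.7,0,0,0,0],[0.5,0,0,0,0],[0.35,0,0,0,0],[0.3,0,0,0,0],[0.25,0,0,0,0],[0.2,0,0,0,0],[0.15,0,0,0,0],[0.15,0,0,0,0],[0.15,0,0,0,0],[0.15,0,0,0,0]]]'
```

```text
time: 18.55
tool_pos: [656.9, -93.4, 10.5]
tcp_rot: [-3.141, -0.0, 1.572]
contact_force: [0.2, -0.7, 0.3]
grip_width: 73.5
finger_force: 0.0
time: 19.55
tool_pos: [657.0, -93.8, 10.5]
tcp_rot: [3.141, -0.0, 1.572]
contact_force: [-1.6, 0.3, 0.7]
grip_width: 23.9
finger_force: 30.0
```

```bash
python3 -m crank '[[[0.15,0,0,-2,0],[0.15,0,0,-5,0],[0.15,-1,-2,-7,0],[0.15,-2.6,-5,-8,0],[0.15,-4.4,-8.5,-8,0],[0.15,-6.4,-12.3,-8,0],[0.15,-8.4,-16.1,-8,0],[0.15,-10,-19.2,-8,0],[0.15,-10.9,-21,-8,0],[0.15,-11.2,-21.5,-8,0]]]'; python3 -m crank '[[[0.15,0,0,0,0],[0.15,0,0,1,0],[0.15,0,0,3,0],[0.15,0,0,5,0],[0.15,0,0,6,0],[0.15,0,0,6.5,0],[0.15,0,0,6.8,0],[0.15,0,0,6.8,0],[0.15,0,0,6.8,0],[0.15,0,0,6.8,0]]]'
```

```text
time: 20.55
tool_pos: [440.2, -206.6, 90.5]
tcp_rot: [-3.141, -0.0, 1.569]
contact_force: [-0.2, -0.0, -1.2]
grip_width: 24.3
finger_force: 30.0
time: 21.55
tool_pos: [442.4, -206.2, 23.0]
tcp_rot: [3.14, 0.001, 1.571]
contact_force: [-0.4, 0.1, -0.3]
grip_width: 24.2
finger_force: 30.0
```

```bash
python3 -m crank '[[[0.15,0.05,0,0.2,0],[0.15,0.05,0,0.35,0],[0.15,0.05,0,0.45,0],[0.15,0.05,0,0.52,0],[0.15,0.05,0,0.52,0],[0.15,0.05,0,0.52,0],[0.15,0.05,0,0.52,0],[0.15,0.05,0,0.52,0],[0.15,0.05,0,0.52,0],[0.15,0.05,0,0.52,0]]]'
```

```text
time: 22.55
tool_pos: [442.0, -205.5, 17.4]
tcp_rot: [3.142, -0.0, 1.572]
contact_force: [-1.6, 0.6, 4.9]
grip_width: 23.6
finger_force: 30.0
```

```bash
python3 -m crank '[[[0.3,0,0,0,0],[0.4,0,0,0,0],[0.6,0,0,0,0],[0.75,0,0,0,0],[0.75,0,0,-1,0],[0.75,0,0,-4,0],[0.75,0,0,-8,0],[0.75,0,0,-12,0],[0.75,0,0,-16,0],[0.75,0,0,-18,0]]]'; python3 -m crank '[[[0.8,3,2,0,0],[0.8,7,4,0,0],[0.8,11,7,0,0],[0.8,14,10,0,0],[0.8,17,12.5,0,0],[0.8,19,14.5,0,0],[0.8,20,15,0,0],[0.8,20,15,0,0],[0.8,20,15,0,0],[0.8,20,15,0,0]]]';python3 - <<'E'
from h import *
K,T,I,D=snap('wrist','w6'); snap('scene','s6');a=cv2.imread('pics/w6.png')[:290,40:600]; b=cv2.imread('pics/s6.png')[140:300,240:510]
cv2.imwrite('pics/c6.png',np.vstack([a,cv2.resize(b,(560,310))]))
o=bot.get_obs();print(o['tool_pos'],o['grip_width'])
E
```

```text
time: 23.55
tool_pos: [443.0, -206.1, 201.6]
tcp_rot: [3.137, 0.003, 1.572]
contact_force: [0.1, -0.1, -0.9]
grip_width: 68.7
finger_force: 0.0
time: 24.55
tool_pos: [591.1, -6.6, 197.5]
tcp_rot: [-3.141, 0.0, 1.57]
contact_force: [0.1, -0.1, 0.3]
grip_width: 73.5
finger_force: 0.0
[591.34153136  -6.48751534 197.5786201 ] 73.31658077295502
```

View pics/c6.png

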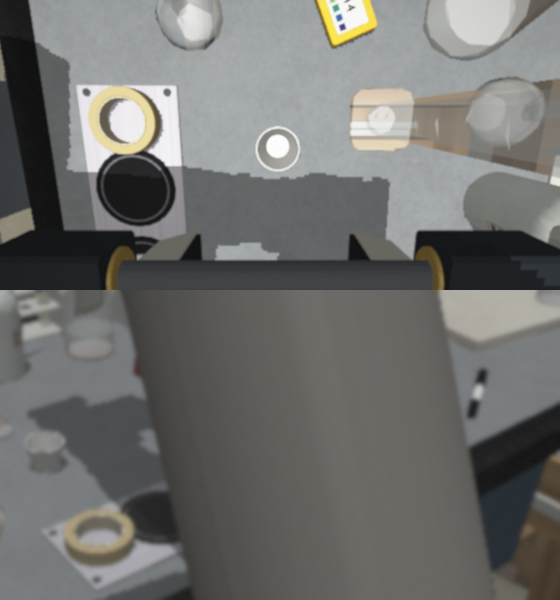

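The crucible rim is at wrist (317,149). A tall thing with a square base has its near edge at about (390,120) and near-bottom corner at (391,149). Coaster_a is at (176,188).

```bash
python3 - <<'E'
from h import *
d=np.load('/tmp/w6.npz');K,T,D,I=d['K'],d['T'],d['D'],d['I'];P=cloud(K,T,D)
for u,v,z in((317,149,34),(176,188,7),(391,149,0),(391,149,5),(420,120,0),(452,149,0)): print(u,v,z,onplane(K,T,u,v,z).round(1),P[v,u].round(1))
m=((I.min(-1)>150)*255).astype(np.uint8)[118:180,285:350]
c=max(cv2.findContours(m,0,2)[0],key=cv2.contourArea);e=cv2.fitEllipse(c);q=np.array(e[0])+[285,118];print(q,e[1],onplane(K,T,*q,34))
# what stands inside the swept region of body
for n in('w6','top0','scene0'):
    d=np.load(f'/tmp/{n}.npz');P=cloud(d['K'],d['T'],d['D']).reshape(-1,3);s=(P[:,0]>625)&(P[:,0]<740)&(abs(P[:,1]-27)<70)&(P[:,2]>5)&(P[:,2]<300);Q=P[s];print(n,len(Q),Q.min(0).round() if len(Q) else '',Q.max(0).round() if len(Q) else '', Q[Q[:,1]<75][:,0].min() if len(Q) else '')
E
```

```text
317 149 34 [593.1  27.3  34. ] [593.3  24.5   5.1]
176 188 7 [444.1 -16.2   7. ] [445.  -15.8   9. ]
391 149 0 [670.9  23.9   0. ] [670.6  24.    1.4]
391 149 5 [669.8  24.4   5. ] [670.6  24.    1.4]
420 120 0 [699.   53.4   0. ] [681.2  54.4  59. ]
452 149 0 [734.9  23.8   0. ] [7.347e+02 2.390e+01 5.000e-01]
[317.43487167 145.02858543] (65.4700927734375, 114.51447296142578) [593.53361055  31.06249882  34.        ]
w6 41169 [625. -21.   5.] [727.  84. 300.] 625.0035992604681
top0 1323 [626. -11.   5.] [738.  84. 269.] 625.5050093618801
scene0 1994 [664.  25.   5.] [718.  78. 267.] 664.4703255375133
```

```bash
python3 -m crank '[[[0.8,1,0.1,0,8],[0.8,2,0.1,0,16],[0.8,3,0.1,1,24],[0.8,3.4,0.1,3,30],[0.8,3.4,0.1,6,30],[0.8,3.4,0.1,9,30],[0.8,3.4,0.1,11,30],[0.8,3.4,0.1,12,30],[0.8,3.4,0.1,12,30],[0.8,3.4,0.1,12,30]]]'; python3 - <<'E'
from h import *
K,T,I,D=snap('wrist','w7');cv2.imwrite('pics/c7.png',cv2.imread('pics/w7.png')[:,60:640])
print(onplane(K,T,318,240,34))
E
```

```text
time: 25.65
tool_pos: [593.4, 28.3, 78.2]
tcp_rot: [3.14, -0.001, 1.047]
contact_force: [0.4, 0.5, -0.7]
grip_width: 73.4
finger_force: 0.0
[589.56483455  16.59135854  34.        ]
```

View pics/c7.png

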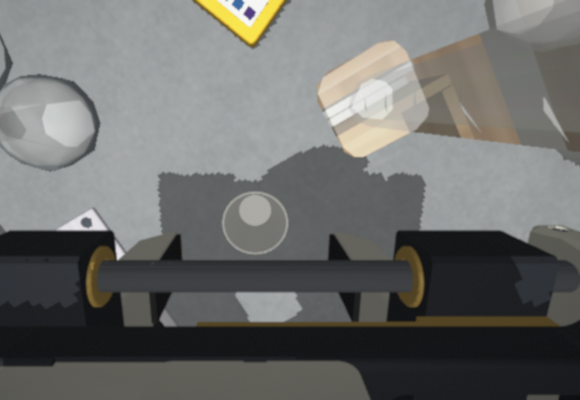

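The crucible's rim is centred between the fingers at (315,223), and the cylinder at (435,100) is clear of the body.

```bash
python3 -c "
from h import *
d=np.load('/tmp/w7.npz');print(onplane(d['K'],d['T'],315,223,34),bot.get_obs()['tool_pos'])"
```

```text
[593.61518906  27.45664059  34.        ] [593.6757691   28.32282922  78.59202142]
```

```bash
python3 -m crank '[[[0.8,-0.05,0,1.5,0],[0.8,-0.05,0,3,0],[0.8,-0.05,0,4.5,0],[0.8,-0.05,0,5.8,0],[0.8,-0.05,0,6.6,0],[0.8,-0.05,0,6.9,0],[0.8,-0.05,0,6.9,0],[0.75,-0.05,0,6.9,0],[0.65,-0.05,0,6.9,0],[0.55,-0.05,0,6.9,0]]]'; python3 -m crank '[[[0.5,0,0,0,0],[0.45,0,0,0,0],[0.4,0,0,0,0],[0.35,0,0,0,0],[0.35,0,0,0,0],[0.35,0,0,0,0],[0.35,0,0,0,0],[0.35,0,0,0,0],[0.35,0,0,0,0],[0.35,0,0,0,0]]]'
```

```text
time: 26.7
tool_pos: [592.9, 28.2, 8.7]
tcp_rot: [3.141, -0.0, 1.048]
contact_force: [-0.4, 0.5, -0.1]
grip_width: 57.5
finger_force: 0.0
time: 27.7
tool_pos: [592.7, 28.2, 8.3]
tcp_rot: [3.141, -0.0, 1.048]
contact_force: [0.6, -0.9, 2.3]
grip_width: 38.5
finger_force: 30.0
```

```bash
python3 -m crank '[[[0.35,0,0,-1,0],[0.35,0,0,-3,0],[0.35,0,0,-5,0],[0.35,-1.5,-1.4,-6,0],[0.35,-3.5,-3.4,-6,-6],[0.35,-6,-5.7,-6,-13],[0.35,-8.5,-8.1,-6,-20],[0.35,-10.4,-10,-6,-26],[0.35,-11.3,-10.9,-6,-30],[0.35,-11.3,-10.9,-6,-30]]]'; python3 -m crank '[[[0.35,0,0,0,0],[0.35,0,0,1,0],[0.35,0,0,2,0],[0.35,0,0,3,0],[0.35,0,0,3.6,0],[0.35,0,0,4,0],[0.35,0,0,4,0],[0.35,0,0,4,0],[0.35,0,0,4,0],[0.35,0,0,4,0]]]'; python3 - <<'E'
from h import *
K,T,I,D=snap('wrist','w8');K,T,I,D=snap('scene','s8');a=cv2.imread('pics/w8.png')[100:,100:540];b=cv2.imread('pics/s8.png')[140:300,240:510]
cv2.imwrite('pics/c8.png',np.vstack([a,cv2.resize(b,(440,261))]))
E
```

```text
time: 28.7
tool_pos: [440.1, -15.4, 68.7]
tcp_rot: [-3.14, -0.0, 1.571]
contact_force: [1.0, 0.2, -0.1]
grip_width: 38.8
finger_force: 30.0
time: 29.7
tool_pos: [442.0, -15.3, 28.5]
tcp_rot: [3.141, 0.0, 1.571]
contact_force: [-0.2, -0.4, -0.2]
grip_width: 38.7
finger_force: 30.0
```

View pics/c8.png

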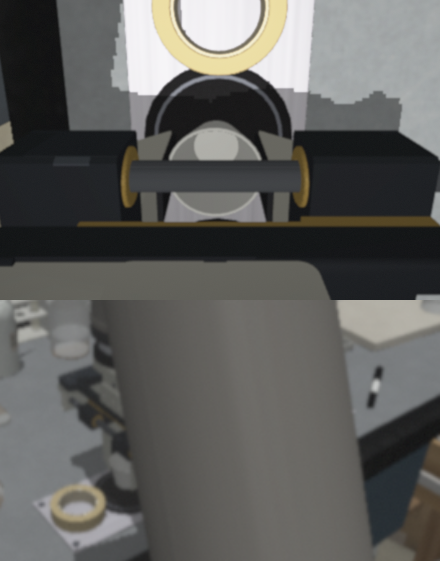

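The crucible is held level over coaster_a (rim at crop (215,170)). Next I lower and release it.

```bash
python3 -m crank '[[[0.35,0,0,0.4,0],[0.35,0,0,0.8,0],[0.35,0,0,1.1,0],[0.35,0,0,1.2,0],[0.35,0,0,1.28,0],[0.35,0,0,1.28,0],[0.35,0,0,1.28,0],[0.35,0,0,1.28,0],[0.35,0,0,1.28,0],[0.35,0,0,1.28,0]]]'
```

```text
time: 30.8
tool_pos: [441.8, -15.3, 15.4]
tcp_rot: [3.141, -0.0, 1.571]
contact_force: [0.1, 0.7, -0.7]
grip_width: 38.7
finger_force: 30.0
```

```bash
python3 -m crank '[[[0.45,0,0,0,0],[0.55,0,0,0,0],[0.65,0,0,0,0],[0.75,0,0,0,0],[0.75,0,0,-1,0],[0.75,0,0,-4,0],[0.75,0,0,-8,0],[0.75,0,0,-12,0],[0.75,0,0,-16,0],[0.75,0,0,-20,0]]]'; python3 -m crank '[[[0.8,4,0,0,0],[0.8,8,0,0,0],[0.8,12,0,0,0],[0.8,16,0,0,0],[0.8,20,0,0,0],[0.8,24,0,0,0],[0.8,28,0,0,0],[0.8,30,0,0,0],[0.8,30,0,0,0],[0.8,30,0,0,0]]]'; python3 - <<'E'
from h import *
K,T,I,D=snap('top','t9');snap('scene','s9');a=cv2.imread('pics/t9.png')[190:290,220:440];b=cv2.imread('pics/s9.png')[140:300,240:460]
cv2.imwrite('pics/c9.png',np.vstack([cv2.resize(a,(640,290),interpolation=2),cv2.resize(b,(426,310))[:, :].copy() if 0 else cv2.resize(b,(640,310),interpolation=2)]))
E
```

```text
time: 31.8
tool_pos: [441.2, -15.2, 218.0]
tcp_rot: [3.141, 0.0, 1.572]
contact_force: [0.1, -0.6, -0.2]
grip_width: 68.9
finger_force: 0.0
time: 32.8
tool_pos: [441.1, 284.5, 215.7]
tcp_rot: [-3.141, 0.0, 1.573]
contact_force: [-0.3, -0.2, -0.1]
grip_width: 73.6
finger_force: 0.0
```

View pics/c9.png

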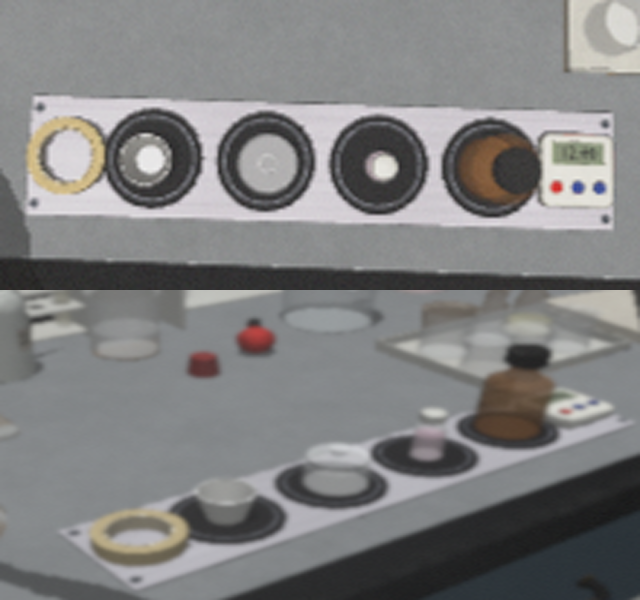

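All four stand upright. Top crop: crucible rim (144,160), knob (267,163), vial cap (384,167), bottle cap (518,169). Next I check the centring.

```bash
python3 - <<'E'
from tri import *
t=np.load('/tmp/top0.npz');s=np.load('/tmp/scene0.npz');K,T=t['K'],t['T']
f=lambda x,y:(220+(x+.5)/2.909-.5,190+(y+.5)/2.9-.5); g=lambda x,y:(240+(x+.5)/2.909-.5,140+(y-290+.5)/1.9375-.5)
for n,a,b,z,y in(('cruc',(144,160),(225,491),41,-15.6),('wb',(267,163),(338,452),58,-110.8),('vial',(384,167),(434,414),66,-205.8),('bot',(518,169),(528,354),118,-300.8)):
    print(n,onplane(K,T,*f(*a),z).round(1),tri([ray(K,T,*f(*a)),ray(s['K'],s['T'],*g(*b))])[0].round(1),'coaster',(442,y))
E
```

```text
cruc [440.  -13.6  41. ] [440.6 -13.2  42.8] coaster (442, -15.6)
wb [ 440.3 -113.4   58. ] [ 440.8 -112.7   49.9] coaster (442, -110.8)
vial [ 439.6 -205.8   66. ] [ 440.1 -205.5   64.7] coaster (442, -205.8)
bot [ 441.  -300.9  118. ] [ 441.5 -301.9  111.1] coaster (442, -300.8)
```

```bash
python3 -c "
from plant import bot
print(bot.close_job())"
```

```text
the job is handed in; nothing more can be done
None
```

I handed the job in at about 33 s: from the timer end the row runs bottle, vial, weighing bottle, crucible. All four stand upright within about 3 mm of their coaster centres, and the gripper has let go and is clear of them.

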